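# Slide the covered pan under the fume hood

## Robot

A 6-joint arm with a two-finger parallel gripper is mounted at the origin on the work surface. World frame = base frame: x ahead of the robot, y to its left, z up, the work surface at z = 0. Lengths are in mm, angles in rad, forces in N, time in s.
With the tool pointing down it reaches from about 350 to 975 mm from the base axis. Payload 7.1 kg.
Tool frame: the origin (TCP) lies at the very end of the fingers, on their centre line; the grasp point (between the pads) lies 19 mm behind it; z points along the fingers, y is the line along which they close (so a half turn about z gives the same grasp; the last joint's range is limited). The gripper opens to 88 mm and grips with 3 to 60 N. Pads are 20 mm wide; open, the fingers measure 115 mm over their backs; the gripper's body (75 mm by 178 mm) begins 61 mm behind the grasp point.
Start: joints at [1.284, 0.423, 1.63, -0, 1.089, -0.019], TCP at [165.35, 602.714, 198.675] pointing down, gripper open.
Joint ranges: [-3, 3], [-0.9, 2.11], [0.09, 2.58], [-1.31, 4.45], [0.11, 2.69], [-2.54, 2.54]. Speed limits (rad/s): [2.39, 2.39, 3.01, 3.14, 3.14, 3.14].

## Interface

Orientations are given as a rotation vector (axis times angle).
In Python, from workcell import ctrl, optics gives the robot as it stands.
- The arm moves only by the shell command python3 -m jog 'ROWS'. ROWS is JSON, a list of rows, each a list of 7 numbers: the shift along the tool's x, y, z in units of 40 mm (1.0 is 40 mm), then the turn, a rotation vector about the tool's x, y, z in units of 6 degrees (1.0 is 6 degrees), then the opening, from 0 (shut) to 1 (fully open). A call has 1 to 20 rows; each row shifts and turns the commanded pose from where the row before left it, along the tool's axes as they then stand; what a row does not reach is not made up. A row lasts 1/10 s, in which the tool goes at most 50 mm and 8.59 degrees, less where a joint would pass 70% of its speed; a pose out of reach is approached as far as the arm can. A call is refused whole if a number of a shift passes 1 or a number of a turn 1, either way. A call with a gripper value outside its range is refused whole. The fingers move at their own pace and stop on an object; the grip force is fixed at half the most. Time passes only in rows, so rows that do not move let the fingers close. It gives the time, the measured TCP pose, the force, the opening and the grip force at its end, in the units of the state.
- ctrl.get_obs(): the state, without advancing time (a new reading comes with each control period).
- optics.get_image(name): name is "side" or "top" or "wrist"; returns the picture (384x512x3 uint8, red, green, blue); there is no depth.
- optics.camera_model(name): a dict with "fov_y" (degrees; the focal length in pixels is half the picture's height over the tangent of half this angle, whatever the lens; pixels are square), "cx", "cy" (the principal point, pixels), "view" (4x4, takes a point from world to camera coordinates); the wrist camera has in their place "hand_eye" (4x4, takes a point from camera to tool coordinates, whose origin is the TCP and whose axes are the flange's). Camera axes: x right, y up, looking along -z (the intrinsics and any distortion apply to the point x, -y, -z); pixel columns grow to the right and rows downward; lengths in mm; the calibration is good to about 2 mm. A picture is of the moment at which its call begins: read the wrist's pose just before it. camera_model takes no time and is no camera call.
- ctrl.close_job(): hands the job in; it is judged then, once.
Trained networks look in the newest picture that a camera, given by its name, has taken for a name from the list of things; names that differ only in an ending like _2 or _b are one class to them, and where a whole thing is asked for, a point or a joint stands for the part that bears it (a point fixed in the world has none). Each returns a list of dicts, best first, with "conf" (0 to 1); they miss things now and then, are a little off and sometimes report something else, mostly with a low value. They report only what shows in the picture. A call takes as long as a camera call. They do not tell look-alikes from the thing itself.
- optics.masks_of(target, camera): "pixels" (384x512 bool, what is visible of it) and "extent" ([centre column, centre row, width, height] in pixels, round what is visible of it).
The state is a dict: "t": time; "qpos": joint angles; "qvel": joint speeds; "joint_torque": joint torques, N m; "ee_pos": TCP position; "orientation": TCP orientation; "ft_force": force on the tool from outside, world axes, zero at the start; "moment": the same for the moment, N m; "width": finger opening in mm; "grasp_force": force on a finger pad.
Only numpy, scipy, OpenCV 4.12 (cv2) and the standard library are available. Lean on these libraries where they do the work, as an engineer would, in place of code of your own. Each camera call takes 0.05 s, during which the arm holds its last target. There are 200 camera calls.

## Task

On the goldsmith's hotplate, slide the covered pan by its handle from the white ring sideways along the plate until it stands inside the orange ring under the clear fume hood, with the handle still sticking out towards the robot, then let go. Do not lift or tip the pan off the plate on the way, do not bump the hood with pan or gripper, and leave the other things on the bench where they are.

Things in the scene. Friction and masses are not known exactly. Their poses are not given: they have to be found in the camera images.
- pan: covered copper pan with a fixed steel lid: 110 mm across (lid 114 mm), 74 mm tall to the top of the black lid knob, 0.35-0.6 kg. Origin at the centre of its underside, z up; its straight dark wood handle points along its own -x, level, from 65 to 175 mm from the pan's axis, 20 mm wide, 15 mm high, centreline 40 mm above the underside
- pan_grip (a point): point on the handle's centreline, 130 mm from the pan's axis and 40 mm above its underside: a good place to grip from above, fingers closing across the handle; turns with the pan
- hotplate: grey hotplate, fixed, 240 (x) x 420 (y) mm, flat dark top 35 mm above the bench. Origin under its centre, on the bench; -x is its front, towards the robot. Two aluminium rails, 12 mm high, run along y with inner faces 75 mm before and behind the middle line: the pan slides between them. Ring marks lie on the middle line at y = +100 and -100 mm
- idle_mark: flat white ring mark on the hotplate, outer radius 72 mm, no height; origin at its centre, level with the plate's top. The pan starts on it, up to 14 mm off centre. It is at the left or the right end of the plate
- hood: fixed fume hood over the other ring. Origin on the bench straight below that ring's centre, axes parallel to the hotplate's. Clear flat canopy, aluminium frame, x -50 to +100, y -65 to +65 mm, from 127 to 137 mm above the bench; open at the front and both y sides. Behind: two posts at x +137 mm, and a grey duct from x +100 mm, down to 81 mm above the bench
- hood_spot (a point): centre of the flat orange ring mark (outer radius 72 mm, no height) on the plate's top under the hood: where the pan's axis must end
- jar: bystander: glass jar with green lid, 68 mm across, 70 mm tall, beside the hotplate; origin under its centre
- flask: bystander: amber bottle, 48 mm across, 110 mm tall, beside the hotplate; origin under its centre
- hammer: bystander: hammer 200 mm long lying on the bench in front of the hotplate, under 35 mm high, below the sweep of the pan handle
- brick: bystander: pale soldering brick 70 x 110 x 30 mm, in front to the left; origin under its centre
- dish: bystander: white bowl 90 mm across, 35 mm tall, in front to the right; origin under its centre
There are look-alikes about, which are no part of the job. What is shaped like the pan but pink or turquoise is not meant.

How it is judged (in metres and radians):
At the end, for the whole second after the job is handed in: the pan's axis is within 15 mm of the centre of the orange ring (its foot inside the ring), flat on the plate (within 3 mm, tilt under 0.05 rad), its handle grip point more than 90 mm in front of the hood's centre, at rest and released (horizontal distance between pan and hood_spot below 0.015 m and z of pan in the frame of hood_spot between -0.003 and 0.003 m and angle between pan's own z axis and vertical below 0.05 rad and x of pan_grip in the frame of hood below -0.09 m and linear speed of pan below 0.01 m/s and contact force between pan and the fingers below 0.1 N); the robot touches nothing.
It fails at once if the pan is lifted more than 8 mm off the plate (z of pan in the frame of idle_mark above 0.008 m).
It fails at once if the pan is tipped more than 0.2 rad (angle between pan's own z axis and vertical above 0.2 rad).
It fails at once if the hood is bumped by pan or robot with more than 4 N (contact force between hood and pan above 4 N or contact force between hood and the fingers above 4 N or contact force between hood and the arm above 4 N).
It fails at once if a bystander is moved more than 30 mm (distance of any of jar, flask, hammer, brick, dish from where it was at the start of the episode above 0.03 m).
It also fails if it takes over 38 s, if anything falls off the work surface, if the arm or the gripper's body presses on something with over 40 N, if the wrist force passes 120 N, or if a joint passes its speed limit or range.

## Working session

There is one attempt and no reset: what is moved stays moved. The work goes in short steps, Python scripts to look and compute and a shell command to move; the robot and the scene stay as the last step left them, time stands still between calls to the robot, and variables do not carry over. Pictures are saved under pics/ and viewed, at most 10 in all, crops included, and the job is handed in when it is done.

```bash
mkdir -p pics
python3 - <<'E'
from workcell import ctrl, optics
import cv2,numpy as np
o=ctrl.get_obs();print(o['t'],o['ee_pos'],o['orientation'],o['width'])
a=optics.get_image('top');b=optics.get_image('side')
cv2.imwrite('pics/top.png',a[:,:,::-1]);cv2.imwrite('pics/side.png',b[:,:,::-1])
for c in('top','side'):
  m=optics.camera_model(c);print(c,{k:(np.round(v,3).tolist() if hasattr(v,'__len__') and not isinstance(v,str) else v) for k,v in m.items()})
  for n in('pan','idle_mark','hood','hotplate'):
    for d in optics.masks_of(n,c)[:3]: print(c,n,round(d['conf'],2),np.round(d['extent'],1))
E
```

```text
0.0 [165.17997307 602.15732501 197.92427384] [-4.19314399e-01 -3.11326154e+00  2.37295800e-03] 87.65505119211137
top {'fov_y': 42.67460134846035, 'cx': 251.5841445558344, 'cy': 190.93137720567924, 'view': [[-0.017, -1.0, 0.001, 22.781], [0.992, -0.017, 0.122, -489.542], [-0.122, 0.003, 0.993, -1094.098], [0.0, 0.0, 0.0, 1.0]]}
top pan 0.83 [115.8 306.7  56.4 107.8]
top pan 0.68 [251.8 157.9  55.4 100.2]
top pan 0.62 [393.9 294.9  92.6  85.8]
top idle_mark 0.74 [249.4 137.4  64.9  50.4]
top hood 0.79 [337.3  93.5  85.  119.1]
top hotplate 0.86 [292.5 130.8 190.3 121.7]
side {'fov_y': 53.491771877357664, 'cx': 253.74793589227286, 'cy': 192.22397293820296, 'view': [[-0.995, -0.098, 0.02, 495.538], [0.08, -0.654, 0.752, -110.249], [-0.061, 0.75, 0.659, -1053.657], [0.0, 0.0, 0.0, 1.0]]}
side pan 0.94 [170.1 324.4  98.1  65.7]
side pan 0.62 [232.7 201.   85.9  44.6]
side pan 0.6 [337.3 157.8  54.6  38.6]
side idle_mark 0.74 [209.5 215.2  48.4  23.5]
side hood 0.96 [194.1 156.5  84.2  58.6]
side hotplate 0.59 [210.1 198.1  93.1 101.7]
```

View pics/top.png

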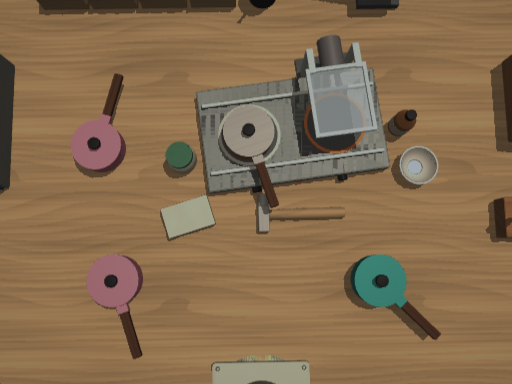

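View pics/side.png

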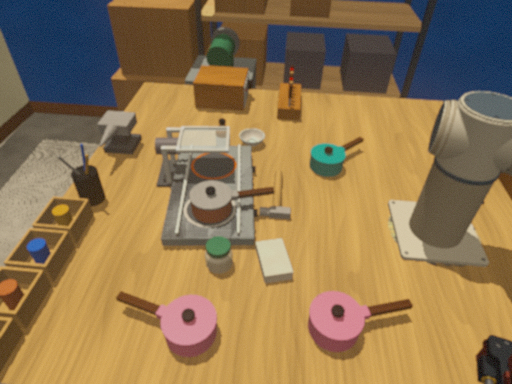

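The top view shows the copper pan (lid knob ~(248,130), handle end ~(271,203)) on the white ring. The orange ring is under the hood at ~(334,123), to the right (world -y), and the jar and flask flank the plate. In the side view the pan is at (211,200) and the orange ring at (213,166). The pink and turquoise pans are look-alikes.

```bash
cat > h.py <<'E'
from workcell import ctrl, optics
import cv2,numpy as np
from scipy.optimize import least_squares
def back(c,uv,z):
    m=optics.camera_model(c);V=np.array(m['view']);f=192/np.tan(np.radians(m['fov_y']/2))
    uv=np.atleast_2d(uv).astype(float)
    d=np.c_[(uv[:,0]-m['cx'])/f,-(uv[:,1]-m['cy'])/f,-np.ones(len(uv))]@V[:3,:3]
    C=-V[:3,:3].T@V[:3,3]
    return (C+d*((z-C[2])/d[:,2])[:,None])[:,:2]
def pix(mask): 
    r,c=np.nonzero(mask);return np.c_[c,r]
def ring(P,r):
    return least_squares(lambda p:np.hypot(*(P-p).T)-r,P.mean(0),loss='soft_l1',f_scale=2).x
def pan(c='top',box=None):
    im=optics.get_image(c);return im,[d for d in optics.masks_of('pan',c)]
E
python3 - <<'E'
from h import *
boxes={'top':(295,85,375,160),'side':(185,148,245,182)}
for c in('top','side'):
    im=optics.get_image(c);hsv=cv2.cvtColor(im,cv2.COLOR_RGB2HSV)
    x0,y0,x1,y1=boxes[c];B=np.zeros(im.shape[:2],bool);B[y0:y1,x0:x1]=1
    om=B&(hsv[...,0]<14)&(hsv[...,1]>140)&(hsv[...,2]>90)
    P=back(c,pix(om),35)
    s=least_squares(lambda p:np.hypot(*(P-p[:2]).T)-p[2],[*P.mean(0),68],loss='soft_l1',f_scale=2)
    print(c,'orange',len(P),s.x,np.std(np.hypot(*(P-s.x[:2]).T)))
    for d in optics.masks_of('pan',c):
        e=d['extent']
        if (c=='top' and abs(e[0]-252)<25 and e[1]<200) or (c=='side' and abs(e[0]-232)<25 and e[1]<230):
            m=d['pixels']; v=hsv[...,2]
            hp=m&(hsv[...,2]<105)
            n,l,st,ce=cv2.connectedComponentsWithStats(hp.astype(np.uint8))
            for i in range(1,n):
                if st[i,4]>15:
                    z=75
                    print(c,d['conf'],st[i],ce[i],'z75',back(c,ce[i],75)[0],'z105',back(c,ce[i],105)[0])
                    if st[i,4]>100:
                        Q=back(c,pix(l==i),82.5 if c=='top' else 78);q=Q-Q.mean(0);w=np.linalg.svd(q,full_matrices=0)[2][0];w*=np.sign(-w[0]);t=q@w
                        print('handle dir',w,np.degrees(np.arctan2(w[1],w[0])),'ends',Q.mean(0)+w*t.min(),Q.mean(0)+w*t.max())
    for n in('hotplate','hammer','hood','jar','flask'):
        for d in optics.masks_of(n,c)[:1]:
            if n=='hotplate':
                r=cv2.minAreaRect(back(c,pix(d['pixels']),35).astype(np.float32));print(n,r)
            else: print(n,d['conf'],back(c,[d['extent'][:2]],20 if n=='hammer' else 60))
im=optics.get_image('top')[60:220,190:420]
cv2.imwrite('pics/crop.png',cv2.resize(im,None,fx=3.4,fy=3.4,interpolation=cv2.INTER_CUBIC)[:,:,::-1])
E
```

```text
top orange 155 [ 646.4253081  -180.69660596   68.83209645] 1.343509187093422
top 0.72 [241 123  14  15 160] [247.58125 130.1    ] z75 [621.03065285  21.22444436] z105 [613.51666943  21.12184238]
handle dir [-0.82771052  0.56115533] 145.86426605232748 ends [633.16603754  11.70166896] [604.33428958  31.24846532]
top 0.72 [261 145  10  11  21] [265.19047619 150.85714286] z75 [573.30615797 -17.05413934] z105 [567.12950252 -16.08410513]
top 0.72 [227 146  26  15  71] [240.78873239 155.46478873] z75 [563.83439399  37.17891275] z105 [557.92315475  36.62923728]
top 0.72 [253 161  26  47 448] [266.61383929 183.98883929] z75 [499.14233628 -18.67596014] z105 [495.04388726 -17.66047953]
handle dir [-0.94937333 -0.3141501 ] -161.6904862990002 ends [551.08009603  -0.89821105] [449.24804068 -34.5947026 ]
hotplate ((626.7730102539062, -82.40283203125), (256.72357177734375, 422.1919860839844), 6.785647392272949)
hammer 0.82 [[437.70411942 -97.1160172 ]]
hood 0.73 [[ 702.81810298 -180.68478163]]
jar 0.83 [[567.61375026 172.55329345]]
flask 0.86 [[ 638.58679318 -330.10331619]]
side orange 186 [ 645.541
[... 1828 characters left out ...]
75 [647.08196093 176.95645831] z105 [638.00660079 202.49746942]
handle dir [-0.99083274 -0.13509436] -172.2359236379684 ends [698.67030132 186.64637921] [595.08569151 172.52321175]
side 0.35 [228 239  26   7 143] [241.11888112 241.44055944] z75 [514.13120596 160.87927762] z105 [510.81610254 187.11685257]
handle dir [-0.9948742  -0.10112036] -174.19631056418888 ends [545.33251114 166.68358419] [485.52296294 160.60446076]
hotplate ((625.5778198242188, -73.21278381347656), (251.81967163085938, 444.8027038574219), 6.865272521972656)
hammer 0.94 [[444.73552783 -71.67236992]]
hood 0.58 [[ 700.10508639 -173.92991382]]
jar 0.84 [[563.36539853 196.61606158]]
flask 0.37 [[ 654.75349004 -391.84929781]]
```

View pics/crop.png

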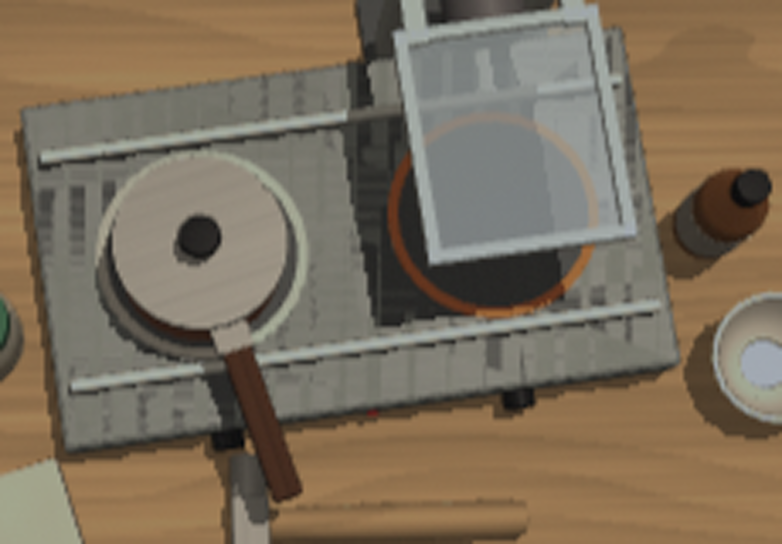

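The crop shows the pan's knob and handle unobstructed. The orange ring is under the canopy and the rails are clear. Measured: pan axis ≈ (613.5, 21.8), handle yaw ≈ 18.8°, plate yaw ≈ 6.8°, and orange ring ≈ (646, -181.7). I'll rotate by -34° about tool z, then traverse.

```bash
python3 -m jog '[[0,0,0,0,0,-0.95,0.7],[0,0,0,0,0,-0.95,0.7],[0,0,0,0,0,-0.95,0.7],[0,0,0,0,0,-0.95,0.7],[0,0,0,0,0,-0.95,0.7],[0,0,0,0,0,-0.93,0.7]]' && python3 -m jog '[[-0.145,-0.96,0,0,0,0,0.7],[-0.145,-0.96,0,0,0,0,0.7],[-0.145,-0.96,0,0,0,0,0.7],[-0.145,-0.96,0,0,0,0,0.7],[-0.145,-0.96,0,0,0,0,0.7],[-0.145,-0.96,0,0,0,0,0.7],[-0.145,-0.96,0,0,0,0,0.7],[-0.145,-0.96,0,0,0,0,0.7],[-0.145,-0.96,0,0,0,0,0.7],[-0.145,-0.96,0,0,0,0,0.7],[-0.145,-0.96,0,0,0,0,0.7],[-0.145,-0.96,0,0,0,0,0.7],[-0.145,-0.96,0,0,0,0,0.7],[-0.145,-0.96,0,0,0,0,0.7],[-0.145,-0.96,0,0,0,0,0.7],[-0.145,-0.96,0,0,0,0,0.7],[-0.145,-0.96,0,0,0,0,0.7],[-0.145,-0.96,0,0,0,0,0.7],[0,0,0,0,0,0,0.7],[0,0,0,0,0,0,0.7]]'
cat >> h.py <<'E'
def toolshift(target):
    o=ctrl.get_obs();R=cv2.Rodrigues(np.array(o['orientation']))[0]
    y=np.degrees(np.arctan2(R[1,1],R[0,1]))
    print('t',o['t'],'pos',np.round(o['ee_pos'],1),'tool-y angle',round(y,2),'tilt',np.round(R[:,2],3),'width',o['width'],'q',np.round(o['qpos'],2))
    if target is not None: print('units',np.round(R.T@(np.array(target)-o['ee_pos'])/40,3))
def wpix(uv,z):
    o=ctrl.get_obs();m=optics.camera_model('wrist')
    T=np.eye(4);T[:3,:3]=cv2.Rodrigues(np.array(o['orientation']))[0];T[:3,3]=o['ee_pos'];T=T@np.array(m['hand_eye'])
    f=192/np.tan(np.radians(m['fov_y']/2));uv=np.atleast_2d(uv).astype(float)
    d=np.c_[(uv[:,0]-m['cx'])/f,-(uv[:,1]-m['cy'])/f,-np.ones(len(uv))]@T[:3,:3].T;C=T[:3,3]
    return (C+d*((z-C[2])/d[:,2])[:,None])[:,:2]
E
python3 - <<'E'
from h import *
toolshift([487.5,-20.9,57])
im=optics.get_image('wrist');cv2.imwrite('pics/w1.png',im[:,:,::-1]);np.save('w1.npy',im)
E
```

```text
t: 1.85
ee_pos: [165.4, 602.7, 198.7]
orientation: [0.518, -3.099, 0.0]
ft_force: [-0.1, 0.0, -0.2]
width: 61.6
grasp_force: 0.0
t: 3.85
ee_pos: [486.1, -18.8, 198.5]
orientation: [0.508, -3.1, -0.001]
ft_force: [0.4, 0.4, -0.4]
width: 61.9
grasp_force: 0.0
t 3.85 pos [486.1 -18.8 198.5] tool-y angle 108.61 tilt [-0.001  0.    -1.   ] width 61.86647609140828 q [-0.06  0.22  1.93  0.    0.99 -1.96]
units [-0.019 -0.062  3.537]
```

View pics/w1.png

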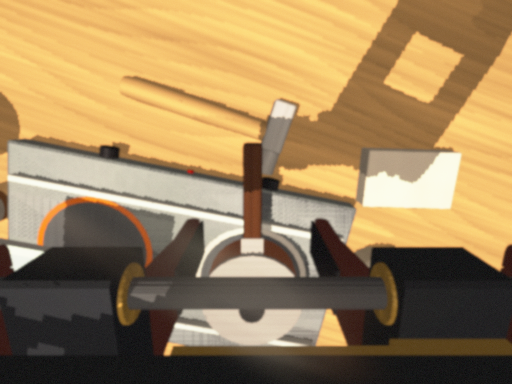

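The wrist view shows the handle vertical at column ~252, running from row 143 to row 240 and centred between the fingers. The hammer is off to the side and below. I'll descend and close.

```bash
python3 -m jog '[[0,-0.06,0.6,0,0,0,0.7],[0,0,0.7,0,0,0,0.7],[0,0,0.7,0,0,0,0.7],[0,0,0.6,0,0,0,0.7],[0,0,0.4,0,0,0,0.7],[0,0,0.3,0,0,0,0.7],[0,0,0.2,0,0,0,0.7],[0,0,0,0,0,0,0.7],[0,0,0,0,0,0,0.5],[0,0,0,0,0,0,0.3],[0,0,0,0,0,0,0.2],[0,0,0,0,0,0,0],[0,0,0,0,0,0,0],[0,0,0,0,0,0,0],[0,0,0,0,0,0,0]]'
python3 - <<'E'
from h import *
toolshift(None);o=ctrl.get_obs();print(o['ft_force'],o['moment'],o['grasp_force'])
im=optics.get_image('top');cv2.imwrite('pics/t2.png',im[:,:,::-1])
im=optics.get_image('side');cv2.imwrite('pics/s2.png',im[120:260,140:340,::-1])
E
```

```text
t: 5.4
ee_pos: [487.2, -20.7, 58.8]
orientation: [-0.511, 3.099, -0.0]
ft_force: [0.2, 0.9, 1.5]
width: 9.0
grasp_force: 1.1
t 5.4 pos [487.2 -20.7  58.8] tool-y angle 108.74 tilt [ 0. -0. -1.] width 8.97608905549824 q [-0.07  0.45  2.02 -0.    0.67 -1.96]
[0.21511802 0.91277911 1.54952154] [ 0.01735768 -0.03773044  0.02398479] 1.0607384875766002
```

View pics/t2.png

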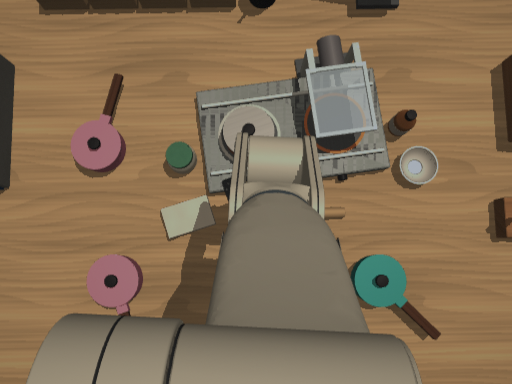

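The top view shows the pan still at (248,130), with the arm covering the handle. A finger opening of 9 mm is too small for a 20 mm handle, so I'm checking this.

Run:
```python
from h import *
toolshift(None)
a=optics.get_image('wrist');b=optics.get_image('side')[130:250,150:320]
b=cv2.resize(b,(512,361),interpolation=cv2.INTER_CUBIC)
c=np.hstack([cv2.resize(a,(400,300)),cv2.resize(b,(400,300))])
cv2.imwrite('pics/ws3.png',c[:,:,::-1])
```

```text
t 5.5 pos [487.2 -20.6  58.8] tool-y angle 108.73 tilt [ 0.  0. -1.] width 1.6316384025082766 q [-0.07  0.45  2.02  0.    0.67 -1.96]
```

View pics/ws3.png

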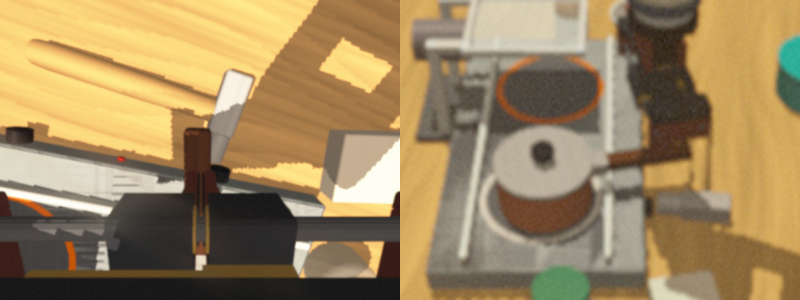

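Left half (wrist): the fingers look nearly shut around (200,225), with the handle end at (197,140). Right half (side): the gripper sits at the handle. I need a close-up of the fingertips.

Run:
```python
from h import *
a=optics.get_image('wrist')[140:350,160:350];b=optics.get_image('side')[130:230,220:320]
toolshift(None);print(ctrl.get_obs()['grasp_force'])
c=np.hstack([cv2.resize(a,(420,464),interpolation=2),cv2.resize(b,(380,464),interpolation=2)])
cv2.imwrite('pics/ws4.png',c[:,:,::-1])
```

```text
t 5.7 pos [487.2 -20.6  58.8] tool-y angle 108.74 tilt [ 0. -0. -1.] width -0.07836421981534858 q [-0.07  0.45  2.02  0.    0.67 -1.96]
1.3843092587194405
```

View pics/ws4.png

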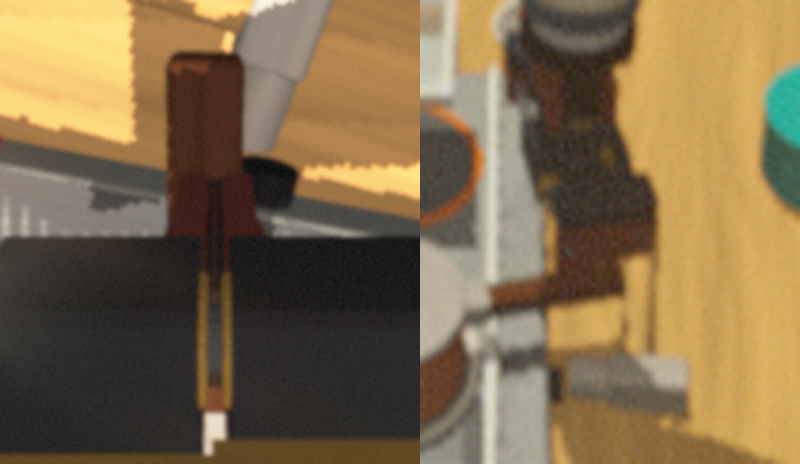

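The close-up suggests the shut fingers are above the handle or off it. I'll triangulate handle height and tip height numerically.

Run:
```python
from h import *
def proj(c,p):
    m=optics.camera_model(c);V=np.array(m['view']);f=192/np.tan(np.radians(m['fov_y']/2));q=V[:3,:3]@p+V[:3,3]
    return np.array([m['cx']-f*q[0]/q[2],m['cy']+f*q[1]/q[2]])
o=ctrl.get_obs();p=np.array(o['ee_pos'])
for dz in(0,10,25,40):
    s=proj('side',p+[0,0,dz]);print(dz,s,'crop',420+(s[0]-220)*3.8,(s[1]-130)*4.64)
h=np.array([613.5-.948*175,21.8-.32*175,0])
for z in(60,75,82): s=proj('side',h+[0,0,z]);print('hend',z,s,'crop',420+(s[0]-220)*3.8,(s[1]-130)*4.64,'top',proj('top',h+[0,0,z]))
print('wrist hend', [ (z,wpix([252.7,165.8],z)) for z in (40,60,82)])
m=optics.camera_model('wrist');print(np.round(np.array(m['hand_eye']),2),m['fov_y'],m['cx'],m['cy'])
# wrist w1 orange ring at pose [486.1,-18.8,198.5]
im=np.load('w1.npy');hsv=cv2.cvtColor(im,cv2.COLOR_RGB2HSV);B=np.zeros(im.shape[:2],bool);B[190:250,35:155]=1
P=pix(B&(hsv[...,0]<14)&(hsv[...,1]>180)&(hsv[...,2]>150))
T=np.eye(4);T[:3,:3]=cv2.Rodrigues(np.array([.508,-3.1,-.001]))[0];T[:3,3]=[486.1,-18.8,198.5];T=T@np.array(m['hand_eye'])
f=192/np.tan(np.radians(m['fov_y']/2))
d=np.c_[(P[:,0]-m['cx'])/f,-(P[:,1]-m['cy'])/f,-np.ones(len(P))]@T[:3,:3].T;C=T[:3,3]
for z in(5,20,35,50):
    Q=(C+d*((z-C[2])/d[:,2])[:,None])[:,:2];print(z,ring(Q,70),least_squares(lambda p:np.hypot(*(Q-p[:2]).T)-p[2],[*Q.mean(0),68],loss='soft_l1').x)
```

```text
0 [258.78154782 197.1773486 ] crop 567.3698817097899 311.7028975250303
10 [258.88477032 194.48903998] crop 567.7621272325846 299.2291454925055
25 [259.0420485  190.39291513] crop 568.359784293196 280.2231261976617
40 [259.20233477 186.21844784] crop 568.9688721367822 260.85359796751305
hend 60 [273.29575358 194.75908832] crop 622.5238635926372 300.4821698194918 top [273.88877748 207.83419296]
hend 75 [273.58576021 190.71816777] crop 623.6258887892295 281.7322984627617 top [274.2024548  207.23195322]
hend 82 [273.7229608  188.80642978] crop 624.1472510404886 272.861834183369 top [274.35183227 206.94515834]
wrist hend [(40, array([[455.71450363, -33.3667481 ]])), (60, array([[452.43565565, -34.19716437]])), (82, array([[448.82892288, -35.11062226]]))]
[[  -0.      0.97    0.25   68.32]
 [   1.      0.     -0.      0.7 ]
 [  -0.      0.25   -0.97 -185.71]
 [   0.      0.      0.      1.  ]] 65.13543626364218 256.75478519083936 192.2191149977065
5 [ 660.26540889 -191.24747348] [ 664.52491155 -191.70638135   73.56845266]
20 [ 654.05065457 -185.69514002] [ 654.89818642 -185.71181289   70.66052059]
35 [ 647.79408079 -180.1748741 ] [ 645.2714538  -179.71714602   67.75250255]
50 [ 641.4704592  -174.81646858] [ 635.64472607 -173.72236828   64.84439623]
```

The measurements agree on the frame, and the handle is centred, so the likely explanation is that the tips caught only its top edge. I'll reopen, go 10 mm lower (still clear of hammer and plate) and close again, watching the width.

```bash
python3 -m jog '[[0,0,0,0,0,0,0.3],[0,0,0,0,0,0,0.6],[0,0,0,0,0,0,0.6],[0,0,0,0,0,0,0.6],[0,0,0,0,0,0,0.6]]'
python3 - <<'E'
from h import *
a=optics.get_image('wrist');cv2.imwrite('pics/w5.png',a[100:384,90:420,::-1])
E
python3 -m jog '[[0,0,0.15,0,0,0,0.6],[0,0,0.1,0,0,0,0.6],[0,0,0,0,0,0,0.6]]';for i in 1 2 3; do python3 -m jog '[[0,0,0,0,0,0,0],[0,0,0,0,0,0,0],[0,0,0,0,0,0,0]]' | grep -v orient; done
```

```text
t: 6.2
ee_pos: [487.1, -20.5, 58.7]
orientation: [-0.511, 3.1, 0.0]
ft_force: [1.1, 1.1, 2.4]
width: 37.1
grasp_force: 1.3
t: 6.55
ee_pos: [485.0, -20.9, 47.9]
orientation: [0.511, -3.096, -0.001]
ft_force: [-4.8, -2.7, 5.2]
width: 52.7
grasp_force: 3.1
t: 6.85
ee_pos: [485.5, -21.0, 48.5]
ft_force: [-4.2, -2.7, 5.9]
width: 32.0
grasp_force: 3.3
t: 7.15
ee_pos: [486.4, -20.8, 48.6]
ft_force: [-2.5, -1.3, 5.3]
width: 8.5
grasp_force: 2.6
t: 7.45
ee_pos: [487.0, -20.6, 48.7]
ft_force: [-2.6, -0.8, 4.8]
width: 0.6
grasp_force: 2.4
```

View pics/w5.png

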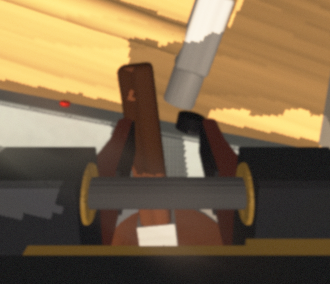

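This shows the handle now slanted and touching the left finger at ~(130,140). The upward force grew as I went down, so the tips have been resting on the handle's top. I'll back off straight up, open, and measure again.

```bash
python3 -m jog '[[0,0,-0.3,0,0,0,0],[0,0,-0.4,0,0,0,0],[0,0,-0.6,0,0,0,0],[0,0,-0.7,0,0,0,0.7],[0,0,-0.7,0,0,0,0.7],[0,0,-0.3,0,0,0,0.7],[0,0,0,0,0,0,0.7],[0,0,0,0,0,0,0.7]]'
python3 - <<'E'
from h import *
toolshift(None)
a=optics.get_image('wrist');np.save('w2.npy',a)
b=optics.get_image('side');np.save('s2.npy',b)
t=optics.get_image('top');np.save('t2.npy',t)
for c in('top','side','wrist'):
    for d in optics.masks_of('pan',c): print(c,round(d['conf'],2),np.round(d['extent'],1))
hsv=cv2.cvtColor(t,cv2.COLOR_RGB2HSV);k=np.zeros(t.shape[:2],bool);k[115:145,235:262]=1
kp=pix(k&(hsv[...,2]<70));print('knob',len(kp),kp.mean(0),back('top',kp.mean(0),105))
b=cv2.resize(b[120:260,150:330],(390,303),interpolation=2);a=cv2.resize(a,(404,303))
cv2.imwrite('pics/m6.png',np.hstack([a,b])[:,:,::-1])
E
```

```text
t: 8.25
ee_pos: [486.6, -20.5, 168.2]
orientation: [0.511, -3.099, -0.0]
ft_force: [-1.5, -0.6, 0.0]
width: 37.1
grasp_force: 0.0
t 8.25 pos [486.6 -20.5 168.2] tool-y angle 108.74 tilt [-0.  0. -1.] width 37.07487931406434 q [-0.07  0.26  1.95  0.    0.92 -1.96]
top 0.77 [ 99.  123.   55.9  99.6]
top 0.75 [179.3 155.4  28.7  36.3]
top 0.73 [395.6 296.1  90.1  82.9]
top 0.7 [247.8 150.3  46.4  93.6]
top 0.62 [115.4 306.9  52.  107.5]
side 0.96 [359.8 323.9  97.4  60.3]
side 0.91 [337.8 157.6  51.7  38.3]
side 0.66 [229.6 201.   86.8  43. ]
side 0.64 [166.9 322.9  97.6  66.5]
wrist 0.69 [251.6 248.6 103.1 195. ]
wrist 0.63 [471.6 332.9  33.4  47.8]
knob 53 [241.94339623 130.45283019] [[612.93999862  33.34267936]]
```

View pics/m6.png

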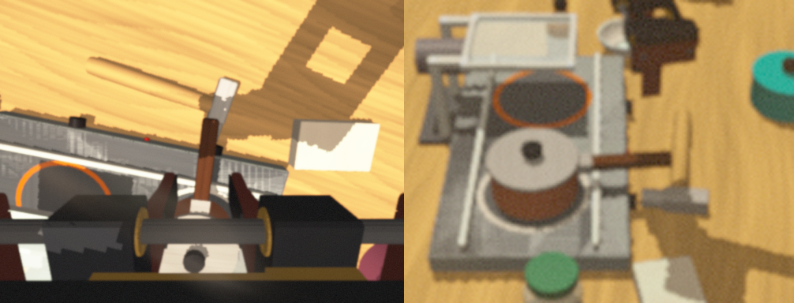

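The pan stands flat on the plate, still in the white ring. In the wrist view the knob is at ~(193,260) and the handle runs from (203,200) to (210,120), slightly turned from before. Next I'll measure pan pose, handle height and fingertip depth numerically.

Run:
```python
from h import *
o=ctrl.get_obs()
w=np.load('w2.npy');s=np.load('s2.npy');t=np.load('t2.npy')
# finger gap: print dark/brown runs along rows
for nm in('w1.npy','w2.npy'):
    im=np.load(nm).astype(int)
    for r in(216,222,228,236):
        row=im[r];m=(row[:,0]<110)&(row[:,1]<60)
        e=np.flatnonzero(np.diff(np.r_[0,m.astype(int),0]));print(nm,r,[(a,b) for a,b in zip(e[::2],e[1::2]) if b-a>3 and 120<a<400])
hs=cv2.cvtColor(s,cv2.COLOR_RGB2HSV)
k=np.zeros(s.shape[:2],bool);k[183:198,203:218]=1;P=pix(k&(hs[...,2]<80));ks=P.mean(0);print('side knob',len(P),ks,back('side',ks,105))
kw=np.array([245,329]);print('wrist knob',wpix(kw,105))
# handle in wrist: rows 155..245 brown
hw=cv2.cvtColor(w,cv2.COLOR_RGB2HSV);rows=[]
for r in range(150,256,8):
    m=(w[r,:,0]<125)&(w[r,:,1]<70)&(np.arange(512)>238)&(np.arange(512)<290);c=np.flatnonzero(m)
    if len(c)>5: rows.append((c.mean(),r,c.min(),c.max()))
for q in rows: print(q,wpix(q[:2],82.5)[0])
# side handle points
for c in range(238,276,6):
    m=(s[:,c,0]<130)&(s[:,c,1]<75);r=np.flatnonzero(m&(np.arange(384)>183)&(np.arange(384)<203))
    if len(r): print('side',c,r.min(),r.max(),[np.round(back('side',[c,r.mean()],z)[0],1) for z in(45,60,75)])
```

```text
w1.npy 216 []
w1.npy 222 [(np.int64(187), np.int64(198)), (np.int64(315), np.int64(328))]
w1.npy 228 [(np.int64(186), np.int64(202)), (np.int64(311), np.int64(332))]
w1.npy 236 [(np.int64(198), np.int64(202)), (np.int64(312), np.int64(338))]
w2.npy 216 []
w2.npy 222 [(np.int64(209), np.int64(225)), (np.int64(294), np.int64(306))]
w2.npy 228 [(np.int64(206), np.int64(223)), (np.int64(291), np.int64(309))]
w2.npy 236 [(np.int64(203), np.int64(224)), (np.int64(290), np.int64(312))]
side knob 47 [208.76595745 189.12765957] [[618.63663961  14.91238779]]
wrist knob [[615.7191413   12.03469829]]
(np.float64(263.0), 150, np.int64(259), np.int64(267)) [449.1551247  -26.37548699]
(np.float64(266.5), 158, np.int64(257), np.int64(276)) [454.96179981 -21.0271984 ]
(np.float64(265.5), 166, np.int64(256), np.int64(275)) [462.16009877 -19.4900279 ]
(np.float64(264.5), 174, np.int64(255), np.int64(274)) [469.45575626 -17.93206684]
(np.float64(263.5), 182, np.int64(254), np.int64(273)) [476.85076092 -16.35289056]
(np.float64(266.0), 190, np.int64(251), np.int64(281)) [483.30493825 -11.66965156]
(np.float64(262.2), 198, np.int64(252), np.int64(278)) [491.73718312 -12.50839987]
(np.float64(267.14285714285717), 222, np.int64(257), np.int64(273)) [ 5.12744401e+02 -2.96385546e-01]
(np.float64(270.55555555555554), 254, np.int64(239), np.int64(279)) [543.17894151  13.85276378]
side 238 195 197 [array([547.3, -33.8]), array([545. , -17.1]), array([ 5.427e+02, -5.000e-01])]
side 244 193 197 [array([530.8, -40.1]), array([528.9, -23.3]), array([527. ,  -6.6])]
side 250 193 196 [array([514.1, -44.3]), array([512.5, -27.4]), array([510.9, -10.6])]
side 256 192 196 [array([497.3, -48.5]), array([496. , -31.5]), array([494.8, -14.6])]
side 262 191 196 [array([480.4, -52.7]), array([479.5, -35.7]), array([478.6, -18.7])]
side 268 191 195 [array([463.4, -56.9]), array([462.9, -39.9]), array([462.3, -22.8])]
```

Two-width differencing of the finger gap puts the visible tips at a depth of ~170 mm instead of ~197 mm. The tips are therefore about 26 mm short of the reported TCP, which agrees with the contact force felt earlier. The pan axis is now ≈ (617, 13.5) with yaw ≈ 12.5°. I'll re-align and descend to a reported z of ~37, watching force.

```bash
python3 -m jog '[[0,0,0,0,0,1,0.75],[0,0.13,0.3,0,0,0.03,0.75],[0,0,0.6,0,0,0,0.75],[0,0,0.6,0,0,0,0.75],[0,0,0.5,0,0,0,0.75],[0,0,0.3,0,0,0,0.75],[0,0,0.25,0,0,0,0.75],[0,0,0,0,0,0,0.75],[0,0,0,0,0,0,0.75]]' | grep -v orient; python3 -m jog '[[0,0,0.2,0,0,0,0.75],[0,0,0,0,0,0,0.75]]'|grep -v orient;  python3 -m jog '[[0,0,0.2,0,0,0,0.75],[0,0,0,0,0,0,0.75]]'|grep -v orient
```

```text
t: 9.45
ee_pos: [486.1, -15.5, 66.9]
ft_force: [-0.7, -0.5, 0.3]
width: 65.7
grasp_force: 0.0
t: 9.65
ee_pos: [485.8, -15.6, 58.5]
ft_force: [-0.9, 0.8, -0.1]
width: 65.7
grasp_force: 0.0
t: 9.85
ee_pos: [485.4, -15.5, 50.0]
ft_force: [-0.7, -0.2, -0.8]
width: 65.8
grasp_force: 0.0
```

No contact, so I'll continue down and close slowly.

```bash
python3 -m jog '[[0,0,0.18,0,0,0,0.75],[0,0,0.12,0,0,0,0.75],[0,0,0,0,0,0,0.75]]' | grep -v orient; python3 -m jog '[[0,0,0,0,0,0,0.4],[0,0,0,0,0,0,0.25],[0,0,0,0,0,0,0.1],[0,0,0,0,0,0,0],[0,0,0,0,0,0,0]]'|grep -v orient;  python3 -m jog '[[0,0,0,0,0,0,0],[0,0,0,0,0,0,0],[0,0,0,0,0,0,0],[0,0,0,0,0,0,0]]'
```

```text
t: 10.15
ee_pos: [485.3, -15.5, 37.9]
ft_force: [0.4, 0.3, 0.8]
width: 66.0
grasp_force: 0.0
t: 10.65
ee_pos: [486.0, -15.5, 38.8]
ft_force: [-0.0, -0.2, -1.2]
width: 29.4
grasp_force: 0.0
t: 11.05
ee_pos: [485.9, -15.6, 38.7]
orientation: [-0.343, 3.123, -0.0]
ft_force: [-0.6, -0.5, 1.7]
width: 19.9
grasp_force: 30.0
```

Gripped: 19.9 mm opening and 30 N. I'll turn the pan 4.5° towards the plate's axis, then slide along the plate.

```bash
python3 -m jog '[[0,0,0,0,0,0.25,0],[0,0,0,0,0,0.25,0],[0,0,0,0,0,0.25,0],[0,-0.1,0,0,0,0,0],[0,-0.2,0,0,0,0,0],[0,-0.25,0,0,0,0,0],[0,-0.25,0,0,0,0,0],[0,-0.25,0,0,0,0,0],[0,-0.25,0,0,0,0,0],[0,-0.25,0,0,0,0,0],[0,0,0,0,0,0,0]]'; python3 -m jog '[[0,-0.1,0,0,0,0,0],[0,-0.2,0,0,0,0,0],[0,-0.25,0,0,0,0,0],[-0.03,-0.25,0,0,0,0,0],[0,-0.25,0,0,0,0,0],[0,-0.25,0,0,0,0,0],[0,-0.25,0,0,0,0,0],[0,-0.25,0,0,0,0,0],[0,-0.25,0,0,0,0,0],[0,-0.25,0,0,0,0,0],[0,-0.25,0,0,0,0,0],[0,-0.25,0,0,0,0,0],[0,-0.2,0,0,0,0,0],[0,-0.1,0,0,0,0,0],[0,0,0,0,0,0,0],[0,0,0,0,0,0,0]]'
python3 - <<'E'
from h import *
toolshift([513,-200.2,38.7])
t=optics.get_image('top');s=optics.get_image('side');np.save('t3.npy',t);np.save('s3.npy',s)
K=np.array([646,-181.7,105.])
for c,im in(('top',t),('side',s)):
    m=optics.camera_model(c);V=np.array(m['view']);f=192/np.tan(np.radians(m['fov_y']/2));q=V[:3,:3]@K+V[:3,3]
    u,v=m['cx']-f*q[0]/q[2],m['cy']+f*q[1]/q[2];print(c,'expect knob',u,v)
    B=np.zeros(im.shape[:2],bool);B[int(v)-14:int(v)+15,int(u)-14:int(u)+15]=1
    g=im.max(2);print(np.percentile(g[B],[1,5,10,20,50]))
    P=pix(B&(g<80));n,l,st,ce=cv2.connectedComponentsWithStats((B&(g<80)).astype(np.uint8))
    for i in range(1,n):
        if st[i,4]>15: print(st[i],ce[i],back(c,ce[i],105))
A=cv2.resize(t[60:220,190:420],(400,300));Bq=cv2.resize(s[120:260,140:330],(400,300))
cv2.imwrite('pics/f.png',np.hstack([A,Bq])[:,:,::-1])
E
```

```text
t: 12.15
ee_pos: [494.9, -78.6, 38.7]
orientation: [-0.218, 3.134, -0.001]
ft_force: [-0.3, -2.5, 2.5]
width: 19.5
grasp_force: 30.0
t: 13.75
ee_pos: [513.3, -200.2, 38.8]
orientation: [-0.219, 3.133, -0.001]
ft_force: [-0.9, -1.7, 2.2]
width: 19.9
grasp_force: 30.0
t 13.75 pos [ 513.3 -200.2   38.8] tool-y angle 98.01 tilt [ 0.001 -0.001 -1.   ] width 19.899146369301196 q [-0.39  0.55  1.88 -0.    0.7  -2.1 ]
units [0.008 0.001 0.002]
top expect knob 340.5772305028913 113.97455163490008
[ 30.4 122.  122.  129.  138. ]
[350 119   5   9  28] [352.71428571 123.96428571] [[ 623.30476329 -207.16381839]]
side expect knob 211.95254764358555 146.54909056253788
[101.8 115.  118.  121.  189. ]
```

View pics/f.png

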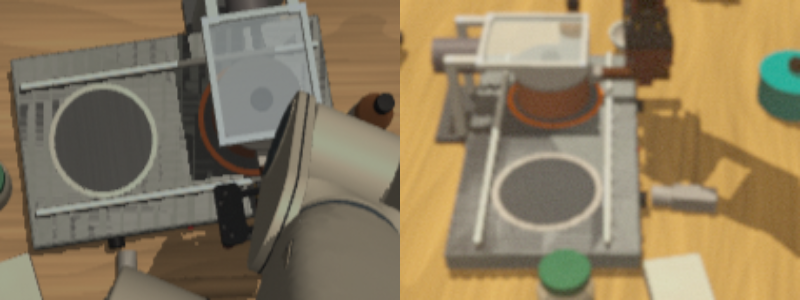

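The pan stands inside the orange ring under the canopy: knob at ~(262,98) in the left crop, i.e. full-picture (340.6,112), against an expected (340.6,114). I'll refine this numerically before releasing.

Run:
```python
from h import *
t=np.load('t3.npy');s=np.load('s3.npy');g=cv2.GaussianBlur(t,(3,3),0).max(2).astype(int)
sub=g[98:128,326:350];print('med',np.median(sub),sub.min())
m=np.zeros(g.shape,bool);m[98:126,326:350]=1;m&=(g<125)
n,l,st,ce=cv2.connectedComponentsWithStats(m.astype(np.uint8))
for i in range(1,n): 
    if st[i,4]>20: print(st[i],ce[i],back('top',ce[i],105))
for c,im,(x0,y0,x1,y1) in(('top',t,(212,100,285,170)),('side',s,(180,188,236,230))):
    hs=cv2.cvtColor(im,cv2.COLOR_RGB2HSV);B=np.zeros(g.shape,bool);B[y0:y1,x0:x1]=1
    P=back(c,pix(B&(hs[...,2]>165)),35);P=P[abs(np.hypot(*(P-[622,17]).T)-68)<12]
    print(c,'white',len(P),least_squares(lambda p:np.hypot(*(P-p[:2]).T)-p[2],[622,17,68],loss='soft_l1').x)
```

```text
med 138.0 111
[335 107  11  12  98] [339.8877551  112.33673469] [[ 649.68439716 -180.34257152]]
top white 88 [620.35906164  19.87711555  70.3371814 ]
side white 494 [620.84111247  14.69534586  69.83074177]
```

Pan ≈ (649.7, -180.3) against a ring centre ≈ (645, -181.4). I'll pull back 4 mm, release and rise.

```bash
python3 -m jog '[[0.05,0,0,0,0,0,0],[0.05,0.0,0,0,0,0,0],[0,0,0,0,0,0,0],[0,0,0,0,0,0,0],[0,0,0,0,0,0,0.3],[0,0,0,0,0,0,0.45],[0,0,0,0,0,0,0.6],[0,0,0,0,0,0,0.6],[0,0,0,0,0,0,0.6],[0,0,0,0,0,0,0.6],[0,0,0,0,0,0,0.6]]' | grep -v orient; python3 -m jog '[[0,0,-0.2,0,0,0,0.6],[0,0,-0.4,0,0,0,0.6],[0,0,-0.6,0,0,0,0.6],[0,0,-0.6,0,0,0,0.6],[0,0,-0.6,0,0,0,0.6],[0.3,0,-0.6,0,0,0,0.6],[0.8,0,-0.3,0,0,0,0.6],[0.9,0,0,0,0,0,0.6],[0.5,0,0,0,0,0,0.6],[0,0,0,0,0,0,0.6],[0,0,0,0,0,0,0.6]]'
python3 - <<'E'
from h import *
t=optics.get_image('top');s=optics.get_image('side');g=cv2.GaussianBlur(t,(3,3),0).max(2).astype(int)
m=np.zeros(g.shape,bool);m[98:126,326:350]=1;m&=(g<125)
n,l,st,ce=cv2.connectedComponentsWithStats(m.astype(np.uint8))
for i in range(1,n): 
    if st[i,4]>20: print(st[i],ce[i],back('top',ce[i],105))
for c,im in(('top',t),('side',s)):
    for n in('jar','flask','hammer','brick','dish'):
        for d in optics.masks_of(n,c)[:1]: print(c,n,np.round(d['extent'],0))
# handle line, side view
for c in range(235,285,6):
    r=np.flatnonzero((s[:,c,0]<130)&(s[:,c,1]<75)&(np.arange(384)>140)&(np.arange(384)<165))
    if len(r): print(c,r.min(),r.max(),back('side',[c,r.mean()],75)[0])
E
```

```text
t: 14.95
ee_pos: [509.1, -200.1, 38.7]
ft_force: [0.4, 0.2, 0.4]
width: 52.6
grasp_force: 0.0
t: 16.05
ee_pos: [410.8, -214.5, 171.4]
orientation: [-0.219, 3.132, -0.001]
ft_force: [0.3, -0.2, 0.5]
width: 53.0
grasp_force: 0.0
top jar [180. 158.  29.  31.]
top flask [402. 121.  25.  27.]
top hammer [250. 135.  62.  60.]
top brick [188. 217.  57.  49.]
top dish [423. 162.  30.  21.]
side jar [220. 254.  26.  40.]
side flask [221. 123.   2.   8.]
side hammer [272. 196.  34.  49.]
side brick [272. 265.  43.  48.]
side dish [254. 137.  24.  16.]
241 153 156 [ 558.43801963 -193.33561887]
247 153 156 [ 539.95299    -195.68101605]
253 153 156 [ 521.44820616 -198.02891965]
259 152 156 [ 503.15821296 -203.0345548 ]
265 153 156 [ 484.37924906 -202.73226225]
```

Run:
```python
from h import *
t=optics.get_image('top');g=cv2.GaussianBlur(t,(3,3),0).max(2).astype(int)
S=g[98:130,326:352];print(np.median(S),S.min())
for th in(S.min()+8,S.min()+14):
    m=np.zeros(g.shape,bool);m[98:130,326:352]=1;m&=(g<th)
    n,l,st,ce=cv2.connectedComponentsWithStats(m.astype(np.uint8))
    for i in range(1,n):
        if st[i,4]>20: print(st[i],ce[i],back('top',ce[i],105))
o=ctrl.get_obs();print(o['t'],o['ft_force'])
```

```text
149.0 131
[334 108  13  13 127] [340.02362205 114.24409449] [[ 645.41826502 -180.47242988]]
[333 108  15  14 159] [340.04402516 114.36477987] [[ 645.14804062 -180.50631955]]
16.7 [-0.19966242 -0.20123218  0.32803651]
```

The pan is at (645.3, -180.5), about 1 mm from the ring centre, released and with the arm clear.

```bash
python3 -c "
from workcell import ctrl
print(ctrl.close_job())"
```

```text
the job is handed in; nothing more can be done
None
```

The pan is inside the orange ring under the hood, about 1 mm off centre by the last top-camera measurement, with its handle towards the robot; it is released, the arm is clear, and the job is handed in (no verdict came back). On the first, failed grasp the fingertips, about 26 mm shorter than reported, pressed on the handle, shifted the pan about 9 mm and may have tipped it slightly; afterwards it stood flat on the plate.

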